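Dispense the large grinding balls

ROBOT

A 6-joint arm with a two-finger parallel gripper is mounted at the origin on a cart in front of the work surface, level with it; the furniture and walls round the work are solid. World frame = base frame: x ahead of the robot, y to its left, z up, the work surface at z = 0. Lengths are in m, angles in rad, forces in N, time in s.
With the tool pointing down it reaches from about 0.35 to 0.85 m from the base axis. Payload 8.1 kg.
Tool frame: the origin (TCP) lies midway between the tips of the shut fingers; the grasp point (between the pads) lies 19 mm behind it (robot.grip_point_offset is the distance from the TCP to the grasp point, in m); z points along the fingers, y is the line along which they close (so a half turn about z gives the same grasp; the last joint's range is limited). The gripper opens to 93 mm and grips with 3 to 60 N. Pads are 15 mm wide; open, the fingers measure 128 mm over their backs; the gripper's body (75 mm by 188 mm) begins 65 mm behind the grasp point.
Start: joints at [-1.414, 0.13, 1.488, -0, 1.523, -0.085], TCP at [0.144, -0.583, 0.219] pointing down, gripper open.
Joint ranges: [-2.96, 2.96], [-0.89, 2.26], [0.02, 2.5], [-1.34, 4.48], [0, 2.73], [-2.66, 2.66]. Speed limits (rad/s): [2.39, 2.39, 2.79, 3.14, 3.14, 3.14].

INTERFACE

Orientations are given as a rotation vector (axis times angle).
In Python, from plant import robot, read_camera, job gives the robot as it stands.
- The arm moves only by the shell command python3 -m inch 'ROWS' [FORCE]. ROWS is JSON, one flat list of numbers, 5 for each row, row after row: the shift along the world's x, y, z in mm, then the turn about the world's z in degrees, then the opening in per cent of the stroke, from 0 (shut) to 100 (fully open). In form: [dx, dy, dz, yaw, hand, dx, dy, dz, yaw, hand, ...]. A call has 1 to 10 rows; each row is the pose to reach, as a shift and turn from the pose commanded when the call began; what a row does not reach only later rows make up. A row lasts 1/12 s, in which the tool goes at most 41.7 mm and 7.16 degrees, less where a joint would pass 70% of its speed; a pose out of reach is approached as far as the arm can. A call with a gripper value outside its range is refused whole. The fingers move at their own pace and stop on an object; FORCE is the grip in N (left out, the last holds). Time passes only in rows, so rows that repeat a pose let the fingers close. It gives the time, the measured TCP pose, the force, the opening and the grip force at its end, in the units of the state.
- robot.read_state(): the state, without advancing time (a new reading comes with each control period).
- read_camera(name): name is "scene" or "top" or "wrist"; returns a dict with "image" (400x640x3 uint8, blue, green, red), "K" (3x3 intrinsics, pixels), "extrinsics" (4x4, takes a point from world to camera coordinates); the wrist camera has in their place "mount" (4x4, takes a point from camera to tool coordinates, whose origin is the TCP and whose axes are the flange's). Camera axes: x right, y down, z forward; pixel columns grow to the right and rows downward; lengths in m; the calibration is good to about 2 mm. A picture is of the moment at which its call begins: read the wrist's pose just before it. There is no depth.
- job.close_job(): hands the job in; it is judged then, once.
The state is a dict: "t": time; "q": joint angles; "dq": joint speeds; "joint_torque": joint torques, N m; "tool_pos": TCP position; "orientation": TCP orientation; "force": force on the tool from outside, world axes, zero at the start; "wrist_torque": the same for the moment, N m; "opening": finger opening in m; "gripper_force": force on a finger pad.
Only numpy, scipy, OpenCV 4.12 (cv2) and the standard library are available. Lean on these libraries where they do the work, as an engineer would, in place of code of your own. Each camera call takes 0.05 s, during which the arm holds its last target. There are 200 camera calls.

TASK

Two ball dispensers stand on the worktop, one loaded with large steel grinding balls, the other with small ones. At the one with the large balls, push its catch drawer fully home under the chute, then press the lever's paddle down so that the gate lifts, keep it down until all three balls have rolled into the drawer, and let go so that the gate shuts. Only push and press with the fingers: do not pick anything up, touch the balls, lift the gate by hand, or disturb the other dispenser and the things around.

Things in the scene. Friction and masses are not known exactly. Their poses are not given: they have to be found in the camera images.
- dispenser_a: Grey metal ball dispenser, fixed to the worktop, holding the three LARGE steel balls: the one to use. Origin on the worktop under the chute's mouth; +x points from the mouth up the chute, the drawer stands out to -x, the paddle to -y, z up. Base plate x -70 to +95, y -37 to +37, 4 thick (mm), with a tab to y -79 under the post; black chute 26 wide inside, floor 52 high at the mouth, rising 10 degrees, 84 long.
- dispenser_b: The same kind of dispenser, same sizes and axes, holding the three SMALL steel balls: leave it alone. Which of the two stands left or right varies. On both the lever rocks across the mouth, on a pivot along x at y = -55, z = 88 mm carried by a post 90 mm high: gate on its +y limb, paddle on its -y limb.
- drawer_a (a joint): Catch drawer of dispenser_a, in m: 0 = fully home under the mouth, grows as it stands out toward the dispenser's -x, at most 0.06. It slides with about 1.5 N of friction and stays where it is left.
- drawer_a_front (a point): Centre of the outer (-x) face of the drawer's upright front plate, 66 wide, 42 high, 29 above the worktop (top edge 46 above it). Moves with the drawer; at home it is at x = -62, y = 0 in the dispenser frame. Push it along the dispenser's +x.
- drawer_a_in (a point): Centre of the inner floor of that drawer, 7.5 above the worktop; inside 73 long (x) and 50 wide (y), side walls 32 high, axes as the dispenser.
- lever_a (a joint): Rocking lever of dispenser_a, rad: 0 = gate shut, grows as the paddle is pressed down, stop at 0.55. The gate is high enough for the large balls from about 0.45. A spring shuts it when let go.
- paddle_a (a point): Centre of the top face of the plastic paddle of lever_a, 30 x 30 x 6 mm. At rest at x = -3, y = -118, z = 109 mm in the dispenser frame, outer end tilted up 15 degrees; at the stop it has gone down about 35 mm, nearly straight, and tilts 16 degrees the other way. Pressing takes 2 N at first, 4 N at the stop.
- gate_a (a point): Middle of the lower edge of the steel gate plate of dispenser_a, 30 wide, 34 high, 3 thick (mm), carried by lever_a in front of the chute's mouth, 54 mm above the worktop when shut. The lever lifts it; do not lift it by hand.
- drawer_b (a joint): Catch drawer of dispenser_b, as drawer_a; leave it.
- drawer_b_front (a point): Centre of the outer face of the front plate of drawer_b.
- lever_b (a joint): Rocking lever of dispenser_b, as lever_a; leave it.
- ball_a0: Large steel ball, 22 mm across, first from the gate in dispenser_a; origin at its centre.
- ball_a1: Large steel ball, 22 mm across, second from the gate in dispenser_a; origin at its centre.
- ball_a2: Large steel ball, 22 mm across, third from the gate in dispenser_a; origin at its centre.
- ball_b0: Small steel ball, 14 mm across, first from the gate in dispenser_b; origin at its centre.
- ball_b1: Small steel ball, 14 mm across, second from the gate in dispenser_b; origin at its centre.
- ball_b2: Small steel ball, 14 mm across, third from the gate in dispenser_b; origin at its centre.
- vial: Amber vial with a metal cap, 25 across, 50 high, between and behind the dispensers. Loose bystander; leave it. Origin at the centre of its underside.
- cover_slip_box: Dark box of cover slips, 34 x 50 x 16. Loose bystander; leave it. Origin at the centre of its underside.
- capillary_box: White and green box of capillaries, 30 x 84 x 22, at the left front. Loose bystander; leave it. Origin at the centre of its underside.
- petri: Closed petri dish, 62 across, 16 high, at the right. Loose bystander; leave it. Origin at the centre of its underside.
- bulb: Red rubber pipette bulb, 79 x 47 x 48, at the right front. Loose bystander; leave it. Origin at the centre of its underside.

How it is judged:
On the way, in this order (a step that is already met when the one before it is completed fails the run):
1. the catch drawer of the large-ball dispenser is fully home while its gate is shut (value of joint drawer_a below 0.005 m and value of joint lever_a below 0.1 rad), for 0.1 s.
2. its lever is pressed and the gate lifted, with the drawer home (value of joint drawer_a below 0.005 m and value of joint lever_a above 0.35 rad), for 0.1 s.
3. all three large balls are in the drawer (x of ball_a0 in the frame of drawer_a_in between -0.037 and 0.037 m and y of ball_a0 in the frame of drawer_a_in between -0.027 and 0.027 m and z of ball_a0 in the frame of drawer_a_in between 0 and 0.03 m and x of ball_a1 in the frame of drawer_a_in between -0.037 and 0.037 m and y of ball_a1 in the frame of drawer_a_in between -0.027 and 0.027 m and z of ball_a1 in the frame of drawer_a_in between 0 and 0.03 m and x of ball_a2 in the frame of drawer_a_in between -0.037 and 0.037 m and y of ball_a2 in the frame of drawer_a_in between -0.027 and 0.027 m and z of ball_a2 in the frame of drawer_a_in between 0 and 0.03 m), for 0.1 s.
At the end, for the whole second after the job is handed in: All three large balls lie in the catch drawer of their dispenser (speed below 0.05 m/s), the drawer is home within 5 mm, the gate is shut again (lever below 0.06 rad), and the small balls are still behind their gate (all of step 3 and value of joint drawer_a below 0.005 m and value of joint lever_a below 0.06 rad and x of each of ball_b0, ball_b1, ball_b2 in the frame of dispenser_b above 0 m and height (world z) of each of ball_b0, ball_b1, ball_b2 above 0.05 m and linear speed of each of ball_a0, ball_a1, ball_a2 below 0.05 m/s); the robot touches nothing.
It fails at once if the other dispenser was worked: its lever or its drawer was moved (value of joint lever_b above 0.12 rad or distance of drawer_b_front from where it was at the start of the episode above 0.008 m).
It fails at once if a ball was touched by the robot, lifted or carried (contact force between any of the fingers, the arm and ball_a0 above 0.3 N or contact force between any of the fingers, the arm and ball_a1 above 0.3 N or contact force between any of the fingers, the arm and ball_a2 above 0.3 N or contact force between any of the fingers, the arm and ball_b0 above 0.3 N or contact force between any of the fingers, the arm and ball_b1 above 0.3 N or contact force between any of the fingers, the arm and ball_b2 above 0.3 N or height (world z) of any of ball_a0, ball_a1, ball_a2, ball_b0, ball_b1, ball_b2 above 0.12 m).
It fails at once if the gate was raised with the gripper away from the paddle (value of joint lever_a above 0.35 rad and distance between the grasp point and paddle_a above 0.12 m).
It fails at once if a bystander was pushed about or lifted (distance of any of vial, cover_slip_box, capillary_box, petri, bulb from where it was at the start of the episode above 0.03 m).
It also fails if it takes over 42 s, if anything falls off the work surface, if the arm or the gripper's body presses on something with over 40 N, if the wrist force passes 120 N, or if a joint passes its speed limit or range.

## Working session

There is one attempt and no reset: what is moved stays moved. The work goes in short steps, Python scripts to look and compute and a shell command to move; the robot and the scene stay as the last step left them, time stands still between calls to the robot, and variables do not carry over. Pictures are saved under pics/ and viewed, at most 10 in all, crops included, and the job is handed in when it is done.

```bash
mkdir -p pics; python3 - <<'E'
from plant import robot, read_camera
import cv2,numpy as np
for n in("scene","top"):
    c=read_camera(n);cv2.imwrite(f"pics/{n}0.png",c["image"]);np.savez(f"{n}.npz",**{k:c[k] for k in("K","extrinsics","image")})
    print(n,np.round(c["K"],1).tolist(),np.round(c["extrinsics"],3).tolist())
s=robot.read_state();print(s["t"],s["tool_pos"],s["orientation"],s["opening"])
E
```

```text
scene [[364.5, 0.0, 320.8], [0.0, 364.5, 203.9], [0.0, 0.0, 1.0]] [[-0.876, -0.483, -0.009, 0.428], [-0.273, 0.511, -0.815, 0.242], [0.398, -0.711, -0.58, 0.982], [0.0, 0.0, 0.0, 1.0]]
top [[434.9, 0.0, 319.7], [0.0, 434.9, 205.3], [0.0, 0.0, 1.0]] [[0.022, -1.0, -0.018, -0.043], [-0.986, -0.019, -0.168, 0.541], [0.168, 0.021, -0.986, 1.075], [0.0, 0.0, 0.0, 1.0]]
0.1 [ 0.14360975 -0.58200552  0.21765953] [-3.11691914e+00 -3.78726250e-01  8.93483228e-05] 0.09296184642181765
```

View pics/scene0.png

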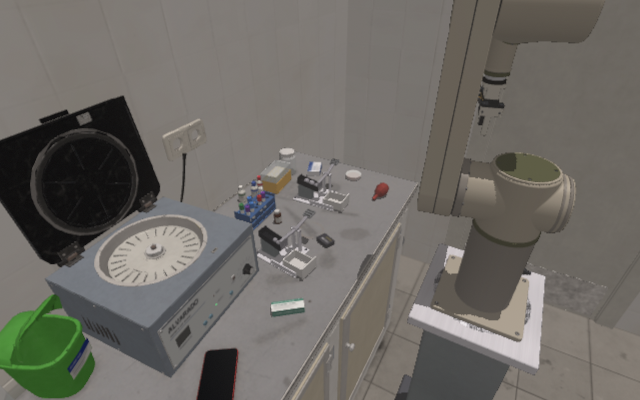

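View pics/top0.png

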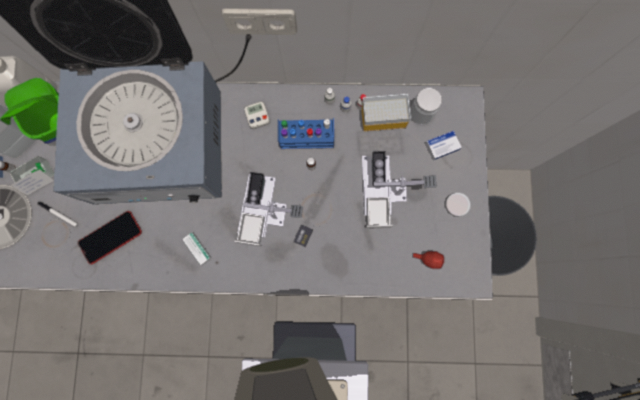

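The top view shows two dispensers, around (255,208) and (380,190). I'll enlarge both to compare the balls.

```bash
python3 - <<'E'
import cv2,numpy as np
i=np.load("top.npz")["image"]
f=lambda a:cv2.resize(a,None,fx=5,fy=5,interpolation=cv2.INTER_CUBIC)
cv2.imwrite("pics/crop.png",np.hstack([f(i[140:250,232:310]),f(i[140:250,355:437])]))
E
```

```text
(no output)
```

View pics/crop.png

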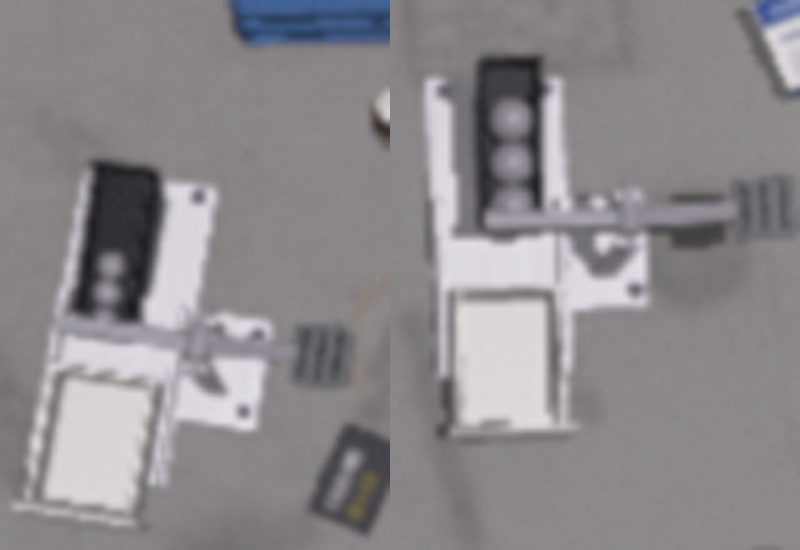

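The right dispenser holds the large balls, which nearly fill its chute (crop around (513,118) and (513,160)). Next I'll cast rays from the base corners, drawer front edge and paddle.

```bash
cat > h.py <<'E'
import numpy as np
def ray(K,E,u,z):
    R,t=E[:3,:3],E[:3,3];c=-R.T@t;d=R.T@np.linalg.inv(K)@np.array([u[0],u[1],1.]);return c+d*(z-c[2])/d[2]
E
python3 - <<'E'
import numpy as np
from h import ray
d=np.load("top.npz")
f=lambda u,v,z:ray(d["K"],d["extrinsics"],(355+(u-390)/5,140+v/5),z)
P={}
for n,u,v,z in[("baseTL",427,78,.004),("baseTR",563,77,.004),("tabBR",647,305,.004),("frontL",440,434,.046),("frontR",577,428,.046),("paddle",764,207,.109),("ball2",513,118,.075),("ball1",513,160,.072),("padL",733,209,.106),("padR",795,206,.112)]:
    P[n]=f(u,v,z);print(n,np.round(P[n],4))
y=P["baseTL"]-P["baseTR"];print("yaw y-axis base",np.degrees(np.arctan2(-y[0],y[1])),np.linalg.norm(y))
y=P["frontL"]-P["frontR"];print("yaw front",np.degrees(np.arctan2(-y[0],y[1])),np.linalg.norm(y))
m=(P["baseTL"]+P["baseTR"])/2;fc=(P["frontL"]+P["frontR"])/2;a=m-fc;print("yaw axis",np.degrees(np.arctan2(a[1],a[0])),np.linalg.norm(a[:2]))
yaw=np.arctan2(a[1],a[0]);c,s=np.cos(yaw),np.sin(yaw);R=np.array([[c,-s],[s,c]])
print("origin from base",m[:2]-R@[.095,0],"from paddle",P["paddle"][:2]-R@[-.003,-.118])
o=m[:2]-R@[.095,0]
print("front in disp",R.T@(fc[:2]-o))
print("tab",R.T@(P["tabBR"][:2]-o))
E
```

```text
baseTL [ 0.6881 -0.1439  0.004 ]
baseTR [ 0.6899 -0.2177  0.004 ]
tabBR [ 0.5647 -0.2618  0.004 ]
frontL [ 0.4881 -0.1483  0.046 ]
frontR [ 0.4926 -0.218   0.046 ]
paddle [ 0.5951 -0.3004  0.109 ]
ball2 [ 0.6471 -0.1822  0.075 ]
ball1 [ 0.6259 -0.1825  0.072 ]
padL [ 0.5945 -0.2859  0.106 ]
padR [ 0.5951 -0.3147  0.112 ]
yaw y-axis base 1.3898155722186116 0.0738442308452924
yaw front 3.6535986148488244 0.06980381766471427
yaw axis 0.6673009433965528 0.19863669027271047
origin from base [ 0.59400206 -0.18192573] from paddle [ 0.59667985 -0.18233547]
front in disp [-1.03636690e-01 -9.32413868e-18]
tab [-0.03022989 -0.07952007]
```

Geometry is consistent: base width 74 mm, and two independent origin estimates agree within 3 mm. dispenser_a's origin is about (0.595, -0.182) with yaw about 1°. The drawer is about 42 mm out, with its front at x≈0.491. I'll approach in front of the drawer with the fingers shut.

```bash
python3 -m inch '[26,33,0,-5,0,52,67,0,-10,0,78,100,0,-13,0,104,133,0,-13,0,130,167,0,-13,0,156,200,0,-13,0,181,233,0,-13,0,207,267,0,-13,0,233,300,0,-13,0,259,333,0,-13,0]' 20; python3 -m inch '[26,33,0,0,0,46,66,0,0,0,46,66,-35,0,0,46,66,-75,0,0,46,66,-115,0,0,46,66,-150,0,0,46,66,-175,0,0,46,66,-182,0,0,46,66,-182,0,0,46,66,-182,0,0]'
python3 - <<'E'
from plant import read_camera
import cv2
cv2.imwrite("pics/w1.png",read_camera("wrist")["image"])
E
```

```text
t: 0.93
tool_pos: [0.4001, -0.2517, 0.2184]
orientation: [-3.141, -0.023, 0.0]
force: [0.6, -1.1, -0.3]
opening: 0.0305
gripper_force: 0.0
t: 1.77
tool_pos: [0.4458, -0.1879, 0.0375]
orientation: [3.141, 0.023, 0.0]
force: [0.0, 0.5, 0.8]
opening: 0.0
gripper_force: 0.0
```

View pics/w1.png

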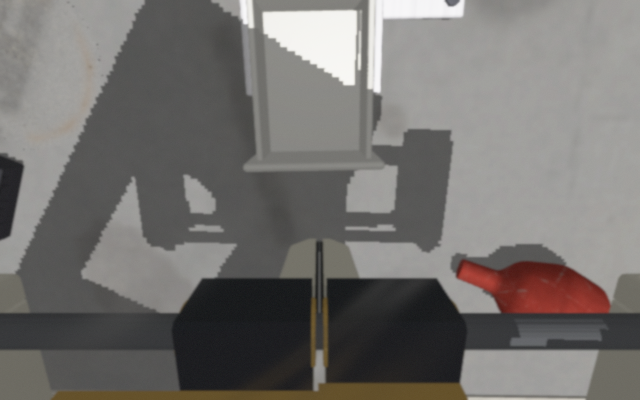

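The wrist view shows the drawer front centred at column 314, against the shut fingers at 319, so they are aligned. Pushing now.

```bash
python3 -m inch '[12,3,0,0,0,24,4,0,0,0,34,4,0,0,0,42,4,0,0,0,50,4,0,0,0,56,4,0,0,0,62,4,0,0,0,67,4,0,0,0,70,4,0,0,0,70,4,0,0,0]'
```

```text
t: 2.65
tool_pos: [0.516, -0.1837, 0.0366]
orientation: [3.141, 0.024, 0.001]
force: [0.6, 0.2, -0.1]
opening: 0.0004
gripper_force: 0.0
```

```bash
python3 -m inch '[2,0,0,0,0,4,0,0,0,0,6,0,0,0,0,8,0,0,0,0]';python3 -m inch '[2,0,0,0,0,4,0,0,0,0,4,0,0,0,0]'
python3 - <<'E'
from plant import read_camera
import cv2
i=read_camera("top")["image"]
cv2.imwrite("pics/t2.png",cv2.resize(i[140:250,355:445],None,fx=5,fy=5,interpolation=cv2.INTER_CUBIC))
E
```

```text
t: 2.98
tool_pos: [0.5233, -0.1835, 0.0364]
orientation: [-3.141, -0.023, 0.001]
force: [-1.7, 0.9, -0.6]
opening: 0.0002
gripper_force: 0.8
t: 3.23
tool_pos: [0.5254, -0.1833, 0.0364]
orientation: [-3.141, -0.024, 0.008]
force: [-12.7, 2.2, 10.2]
opening: 0.0008
gripper_force: 6.5
```

View pics/t2.png

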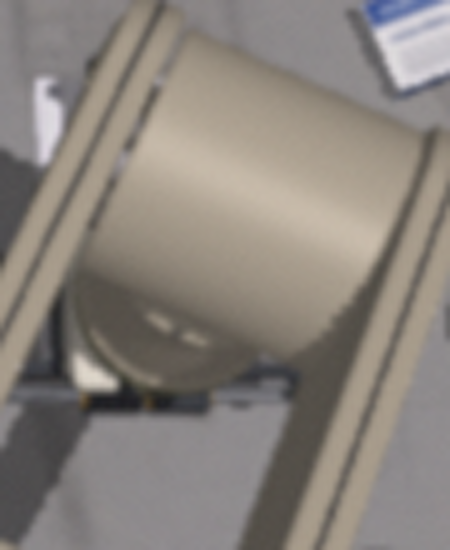

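The force jumped to 12.7 N at TCP x=0.525, so the front is at about 0.533, exactly the home position. The arm hides the drawer in the top view. I'll back off, rise, go over the paddle and check on the way.

```bash
python3 -m inch '[-20,0,0,0,0,-50,0,0,0,0,-70,0,35,0,0,-70,0,75,0,0,-70,0,115,0,0,-70,-35,150,0,0,-60,-75,150,0,0,-60,-115,150,0,0,-60,-118,150,0,0,-60,-118,150,0,0]'
python3 - <<'E'
from plant import read_camera
import cv2
a=read_camera("top")["image"];b=read_camera("wrist")["image"]
cv2.imwrite("pics/w3.png",cv2.hconcat([cv2.resize(b,(480,300)),cv2.resize(a[140:250,355:445],(245,300))]))
E
```

```text
t: 4.12
tool_pos: [0.4674, -0.3043, 0.1868]
orientation: [3.141, 0.018, 0.001]
force: [0.6, 0.8, 0.2]
opening: 0.0003
gripper_force: 0.0
```

View pics/w3.png

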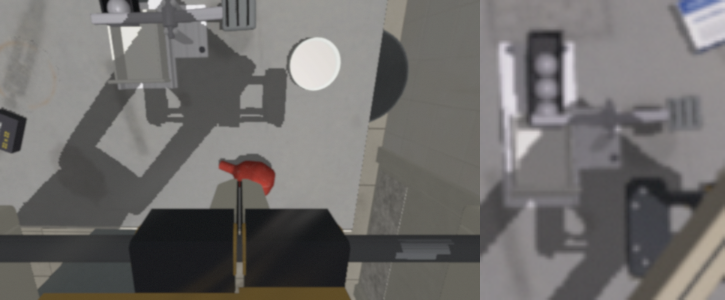

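```bash
python3 - <<'E'
from plant import read_camera
import cv2,numpy as np
from h import ray
c=read_camera("top");i=c["image"]
g=cv2.cvtColor(i,cv2.COLOR_BGR2GRAY)
print(g[200:228,366:390:4].T.tolist())
for v in (206,208,210,212,214,216):print(v,np.round(ray(c["K"],c["extrinsics"],(378,v),.046),4))
cv2.imwrite("pics/t4.png",cv2.resize(i[160:240,355:445],None,fx=8,fy=7,interpolation=cv2.INTER_CUBIC))
E
```

```text
[[165, 164, 150, 118, 106, 106, 110, 113, 113, 111, 106, 107, 109, 115, 116, 105, 84, 74, 76, 77, 95, 115, 126, 125, 123, 123, 122, 121], [122, 119, 119, 120, 121, 121, 120, 116, 114, 112, 104, 101, 109, 117, 122, 130, 128, 135, 140, 139, 138, 140, 138, 138, 138, 138, 137, 138], [119, 119, 118, 119, 118, 119, 118, 116, 112, 112, 102, 106, 129, 159, 160, 132, 96, 84, 82, 83, 82, 83, 82, 84, 83, 83, 83, 83], [120, 117, 117, 118, 119, 118, 119, 119, 117, 113, 102, 103, 113, 119, 116, 102, 85, 80, 80, 78, 80, 79, 80, 80, 78, 80, 80, 80], [119, 119, 120, 120, 119, 119, 120, 119, 117, 113, 103, 104, 114, 120, 116, 101, 82, 79, 79, 78, 79, 79, 79, 79, 79, 80, 80, 79], [112, 112, 114, 113, 114, 113, 114, 112, 111, 111, 104, 104, 110, 117, 115, 107, 116, 136, 139, 139, 139, 140, 140, 139, 124, 92, 79, 86]]
206 [ 0.5426 -0.1814  0.046 ]
208 [ 0.5374 -0.1814  0.046 ]
210 [ 0.5322 -0.1814  0.046 ]
212 [ 0.527  -0.1814  0.046 ]
214 [ 0.5218 -0.1814  0.046 ]
216 [ 0.5166 -0.1814  0.046 ]
```

View pics/t4.png

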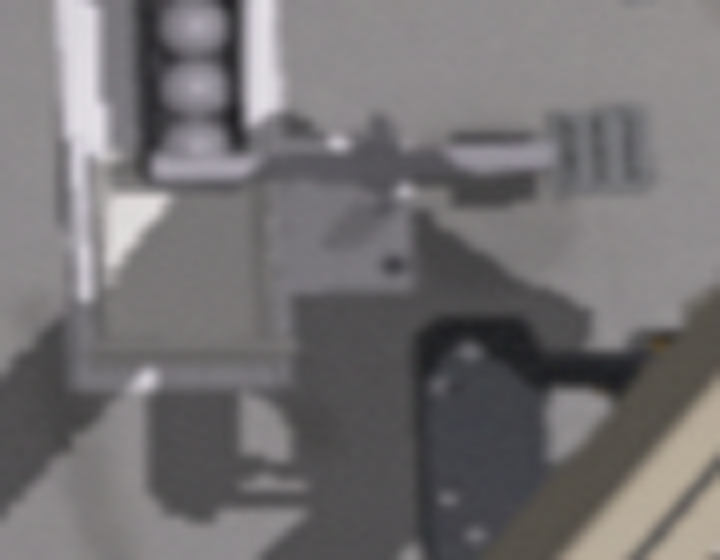

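The front edge reads about 5 to 8 mm short of home in the top view, but the gripper's shadow makes this unclear. I'll check it with the wrist camera, which sees it unshaded by the hand.

```bash
cat >> h.py <<'E'
from scipy.spatial.transform import Rotation as Ro
def wristE(s,M):
    T=np.eye(4);T[:3,:3]=Ro.from_rotvec(s["orientation"]).as_matrix();T[:3,3]=s["tool_pos"];return np.linalg.inv(T@M)
E
python3 -m inch '[-20,30,20,0,0,-40,60,40,0,0,-60,90,60,0,0,-70,118,70,0,0,-70,118,70,0,0,-70,118,70,0,0]'
python3 - <<'E'
from plant import read_camera,robot
import cv2,numpy as np
from h import *
s=robot.read_state();c=read_camera("wrist");E=wristE(s,c["mount"]);print(np.round(c["mount"],3).tolist(),s["tool_pos"])
np.savez("w5.npz",K=c["K"],E=E);cv2.imwrite("pics/w5full.png",c["image"])
def px(p):
    q=c["K"]@(E[:3]@np.r_[p,1]);return q[:2]/q[2]
yaw=np.radians(1);o=np.array([.595,-.182])
R=np.array([[np.cos(yaw),-np.sin(yaw)],[np.sin(yaw),np.cos(yaw)]])
W=lambda x,y,z:np.r_[o+R@[x,y],z]
for n,p in dict(home_top=(-.062,0,.046),out8=(-.070,0,.046),baseBL=(-.07,.037,.004),baseBR=(-.07,-.037,.004),tabBR=(-.03,-.079,.004),paddle=(-.003,-.118,.109)).items():print(n,np.round(px(W(*p)),1))
i=c["image"];u,v=px(W(-.062,-.03,.046)).astype(int);print(u,v)
y0=max(v-140,0);cv2.imwrite("pics/w5.png",cv2.resize(i[y0:y0+230,max(u-170,0):max(u-170,0)+320],None,fx=2.5,fy=2.5));print("crop",max(u-170,0),y0)
E
```

```text
t: 4.77
tool_pos: [0.3978, -0.1818, 0.2577]
orientation: [3.14, 0.029, 0.004]
force: [0.3, -1.2, -0.5]
opening: 0.0004
gripper_force: 0.0
[[0.0, -0.96, -0.28, 0.078], [1.0, -0.0, 0.002, -0.0], [-0.002, -0.28, 0.96, -0.167], [0.0, 0.0, 0.0, 1.0]] [ 0.39783768 -0.18177013  0.25773264]
home_top [322.   40.7]
out8 [322.   49.3]
baseBL [288.8  54.5]
baseBR [354.4  54.6]
tabBR [393.8  15.4]
paddle [473.8 -54.2]
351 40
crop 181 0
```

View pics/w5.png

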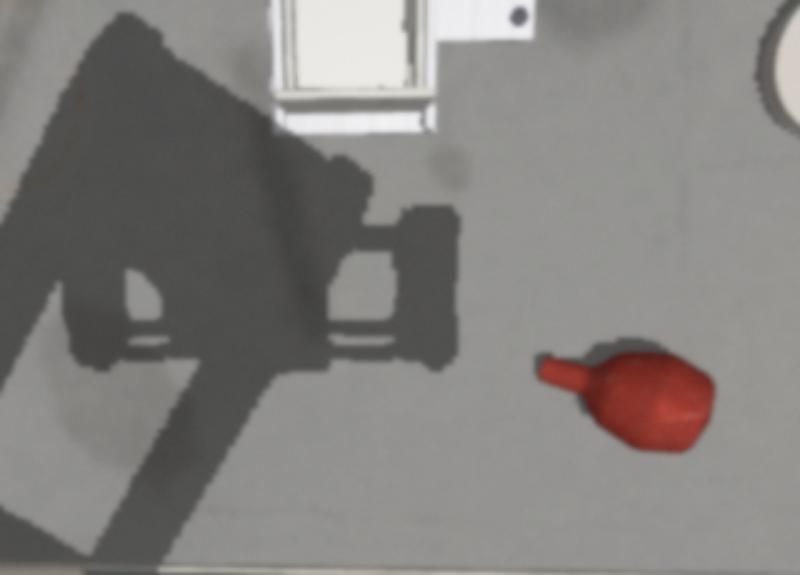

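The wrist view shows the base's front end at crop row 132 and the drawer's front top edge at about row 100. That is full-frame row 40, against 40.7 predicted for home, so the drawer is home and the frame is confirmed. Now to the paddle.

```bash
python3 -m inch '[35,-20,0,0,0,70,-42,0,0,0,105,-63,0,0,0,140,-85,0,0,0,175,-106,0,0,0,196,-118,-20,0,0,196,-118,-60,0,0,196,-118,-98,0,0,196,-118,-118,0,0,196,-118,-118,0,0]'; python3 -m inch '[0,0,-6,0,0,0,0,-12,0,0,0,0,-18,0,0,0,0,-24,0,0,0,0,-30,0,0,0,0,-36,0,0,0,0,-36,0,0]'
```

```text
t: 5.65
tool_pos: [0.5892, -0.2994, 0.1287]
orientation: [-3.134, -0.023, 0.019]
force: [-0.8, 0.4, -0.2]
opening: 0.0007
gripper_force: 0.0
t: 6.23
tool_pos: [0.5934, -0.3017, 0.102]
orientation: [3.141, 0.023, 0.0]
force: [1.5, -1.3, 2.0]
opening: 0.0005
gripper_force: 1.0
```

```bash
python3 -m inch '[0,0,-6,0,0,0,0,-12,0,0,0,0,-18,0,0,0,0,-24,0,0,0,0,-27,0,0,0,0,-27,0,0]'; python3 -m inch '[0,0,-2,0,0,0,0,-3,0,0,0,0,-3,0,0,0,0,-3,0,0]'
```

```text
t: 6.73
tool_pos: [0.5935, -0.301, 0.0747]
orientation: [-3.141, -0.024, 0.0]
force: [1.3, 1.1, 3.4]
opening: 0.0002
gripper_force: 2.0
t: 7.07
tool_pos: [0.5938, -0.3012, 0.0738]
orientation: [-3.141, -0.024, -0.001]
force: [-1.6, 3.1, 9.9]
opening: 0.0007
gripper_force: 4.2
```

The force is now 9.9 N at z=0.074, so the lever is at its stop. I'll hold for about 2.5 s and look.

```bash
H='';python3 -m inch '[0,0,0,0,0,0,0,0,0,0,0,0,0,0,0,0,0,0,0,0,0,0,0,0,0,0,0,0,0,0,0,0,0,0,0,0,0,0,0,0,0,0,0,0,0,0,0,0,0,0]' >/dev/null; python3 -m inch '[0,0,0,0,0,0,0,0,0,0,0,0,0,0,0,0,0,0,0,0,0,0,0,0,0,0,0,0,0,0,0,0,0,0,0,0,0,0,0,0,0,0,0,0,0,0,0,0,0,0]' >/dev/null; python3 -m inch '[0,0,0,0,0,0,0,0,0,0,0,0,0,0,0,0,0,0,0,0,0,0,0,0,0,0,0,0,0,0,0,0,0,0,0,0,0,0,0,0,0,0,0,0,0,0,0,0,0,0]'
python3 - <<'E'
from plant import read_camera
import cv2
a=read_camera("scene")["image"];b=read_camera("top")["image"]
cv2.imwrite("pics/h6.png",cv2.hconcat([cv2.resize(a[150:230,280:380],(400,400),interpolation=cv2.INTER_CUBIC),cv2.resize(b[140:240,345:445],(400,400),interpolation=cv2.INTER_CUBIC)]))
E
```

```text
t: 9.57
tool_pos: [0.5937, -0.3012, 0.0738]
orientation: [-3.141, -0.024, -0.001]
force: [-0.8, 3.0, 9.7]
opening: 0.0003
gripper_force: 4.2
```

View pics/h6.png

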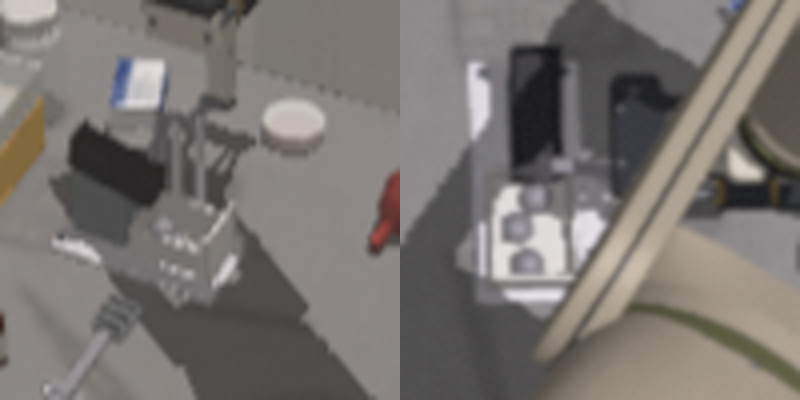

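All three balls lie in the drawer, at crop (533,195), (517,227) and (528,262), and the chute is empty. I'll release slowly and retreat upward.

```bash
python3 -m inch '[0,0,6,0,0,0,0,13,0,0,0,0,20,0,0,0,0,27,0,0,0,0,34,0,0,0,0,42,0,0,0,0,65,0,0,0,0,100,0,0,0,0,130,0,0,0,0,130,0,0]'; python3 -m inch '[-30,0,20,0,0,-60,0,20,0,0,-90,-20,20,0,0,-120,-50,20,0,0,-150,-80,20,0,0,-180,-110,20,0,0,-200,-130,20,0,0,-200,-130,20,0,0,-200,-130,20,0,0,-200,-130,20,0,0]'
python3 - <<'E'
from plant import read_camera
import cv2
b=read_camera("top")["image"]
cv2.imwrite("pics/e7.png",cv2.resize(b[140:280,225:465],(800,467),interpolation=cv2.INTER_CUBIC))
E
```

```text
t: 10.5
tool_pos: [0.5962, -0.3033, 0.2113]
orientation: [3.136, 0.023, 0.014]
force: [1.0, -0.4, 2.3]
opening: 0.0004
gripper_force: 0.0
t: 11.33
tool_pos: [0.3937, -0.4312, 0.2225]
orientation: [-3.141, -0.023, -0.0]
force: [-0.3, -0.2, 0.0]
opening: 0.0002
gripper_force: 0.0
```

View pics/e7.png

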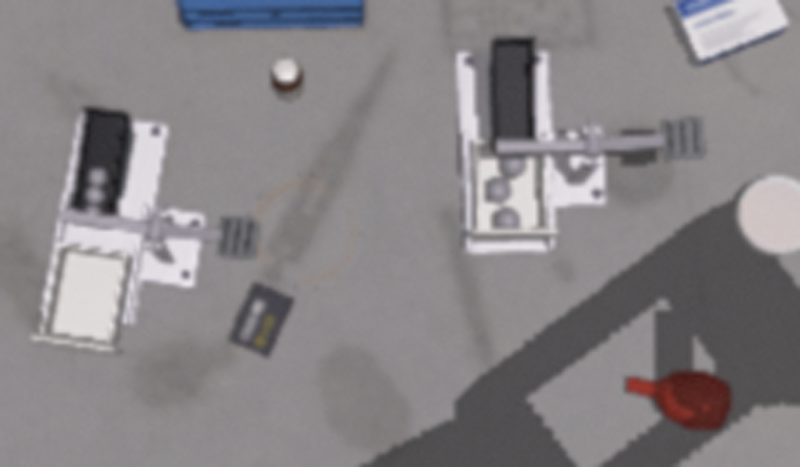

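The gate is shut, with the lever back as at the start. The three balls are in the home drawer (crop (512,165), (497,190), (505,217)), and the other dispenser and the bystanders are untouched.

```bash
python3 -c "
from plant import job
print(job.close_job())"
```

```text
the job is handed in; nothing more can be done
None
```

The job is handed in: in the last picture the three large balls lie in the drawer, which is home, the gate is shut, and the other dispenser and the things around look undisturbed; no verdict came back.

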